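# Lock the dish of stones away in the bench cabinet

## Robot

A 6-joint arm with a two-finger parallel gripper is mounted at the origin on the work surface. World frame = base frame: x ahead of the robot, y to its left, z up, the work surface at z = 0. Lengths are in mm, angles in rad, forces in N, time in s.
With the tool pointing down it reaches from about 400 to 925 mm from the base axis. Payload 12.5 kg.
Tool frame: the origin (TCP) lies on the centre line of the jaws, within the pads' length; the fingertips stand 14 mm ahead of it and the grasp point (between the pads) lies 5 mm behind it; z points along the fingers, x is the direction in which the jaws open and shut, and the axes are right-handed (so a half turn about z gives the same grasp; the last joint's range is limited). The gripper opens to 95 mm and grips with 3 to 60 N. Pads are 20 mm wide; open, the fingers measure 119 mm over their backs; the gripper's body (75 mm by 180 mm) begins 59 mm behind the grasp point.
Start: joints at [-1.376, 0.491, 1.559, -0, 1.092, -0.106], TCP at [185.2, -596.947, 228.661] pointing down, gripper open.
Joint ranges: [-3.1, 3.1], [-0.84, 2.19], [0.05, 2.79], [-1.13, 4.28], [0.06, 2.93], [-2.69, 2.69]. Speed limits (rad/s): [2.22, 2.22, 2.79, 3.14, 3.14, 3.14].

## Interface

Orientations are given as [roll, pitch, yaw] about the fixed x, y, z axes, in that order (R = Rz(yaw) Ry(pitch) Rx(roll)).
In Python, from cell import state, read_camera, job_done gives the robot as it stands.
- The arm moves only by the shell command python3 -m handwheel 'ROWS'. ROWS is JSON, a list of rows, each an object of numbers: "hand": the finger opening in m, from 0 to 0.0951; "x", "y", "z": the shift along the world's x, y, z in m; "spin": the turn about the world's z in units of 5 degrees (1.0 is 5 degrees). In form: [{"hand": .., "x": .., "y": .., "z": .., "spin": ..}, ...]. A call has 1 to 20 rows; each row is the pose to reach, as a shift and turn from the pose commanded when the call began; what a row does not reach only later rows make up. A row lasts 1/12 s, in which the tool goes at most 41.7 mm and 7.16 degrees, less where a joint would pass 70% of its speed; a pose out of reach is approached as far as the arm can. A call with a gripper value outside its range is refused whole. The fingers move at their own pace and stop on an object; the grip force is fixed at half the most. Time passes only in rows, so rows that repeat a pose let the fingers close. It gives the time, the measured TCP pose, the force and the opening at its end, in the units of the state.
- state(): the state, without advancing time (a new reading comes with each control period).
- read_camera(name): name is "scene" or "top" or "wrist"; returns a dict with "img" (400x640x3 uint8, red, green, blue), "fx", "fy", "cx", "cy" (pixels), "T" (4x4, takes a point from camera to world coordinates). Camera axes: x right, y down, z forward; pixel columns grow to the right and rows downward; lengths in mm; the calibration is good to about 2 mm. A picture is of the moment at which its call begins. There is no depth.
- job_done(): hands the job in, once; it reports no verdict.
The state is a dict: "t": time; "joints": joint angles; "qvel": joint speeds; "tau": joint torques, N m; "eef_pos": TCP position; "tcp_rot": TCP orientation; "ft_force": force on the tool from outside, world axes, zero at the start; "moment": the same for the moment, N m; "opening": opening from 0.0 (shut) to 1.0 (fully open).
Only numpy, scipy, OpenCV 4.12 (cv2) and the standard library are available. Lean on these libraries where they do the work, as an engineer would, in place of code of your own. Each camera call takes 0.05 s, during which the arm holds its last target. There are 200 camera calls.

## Task

Lock the stones away without grasping anything: with the fingertips, gently push the drawer that holds the round dish of stones fully shut, then push the black tab on top of the cabinet sideways, all the way over to that same drawer's side, so the locking slide covers its front. Leave the other drawer, the one with the folded loupe, standing open as it is, and do not lift or tip the dish or disturb the loupe and the things standing around.

Things in the scene. Friction and masses are not known exactly. Their poses are not given: they have to be found in the camera images.
- cabinet: Low grey steel cabinet fixed on the bench, 170 deep (its x) x 270 wide (its y) x 75 mm high. Origin: centre of its underside, on the bench. Its x axis points into the cabinet, away from the robot (the drawers come out along its -x); its y axis is to the left seen from the robot; z up. The plane of its front opening is at x = -85 mm. Between the two drawers is a 40 mm wide post. Its pose (position, yaw) varies.
- left_drawer (a joint): How far the left drawer (cabinet +y side, centre line at cabinet y = +75 mm) is out, in m: 0 = fully shut against its stop, 0.13 = fully out; starts 0.085 to 0.12. It slides with about 1.5 N of friction and has no spring or catch.
- right_drawer (a joint): The same for the right drawer (centre line at cabinet y = -75 mm).
- left_drawer_front (a point): Centre of the outer face of the left drawer's front panel, 40 mm above the bench; the face looks to the cabinet's -x. The panel is plain aluminium, 110 wide x 58 high x 12 mm thick, from 10 to 68 mm above the bench, with no handle. When the drawer is shut this point is at cabinet x = -97 mm, and the panel stands 12 mm proud of the cabinet. The drawer behind is an open black tray, 142 x 92 mm inside, walls 35 mm high, its floor 15 mm above the bench.
- right_drawer_front (a point): The same point on the right drawer, an identical one.
- lock_slide (a joint): Position of the locking slide on the cabinet's top, in m along the cabinet's y: 0 = middle, +0.045 = stop on the left drawer's side, -0.045 = stop on the right drawer's side; starts within 0.006 of the middle. About 1.5 N of friction; it stays where left. A 20 mm wide steel strip whose upper face is 6 mm above the cabinet top, with a tongue that hangs down at the front from 81 to 58 mm above the bench, its outer face at cabinet x = -107 mm.
- tab_top (a point): Centre of the top of the slide's upright black tab, 110 mm above the bench, at cabinet x = -28 mm. The tab is 12 mm wide along the cabinet's y, 26 mm along its x, and rises 29 mm from the strip (81 mm above the bench); the cabinet's top beside it is 75 mm above the bench.
- stone_dish: Loose round white open dish, 52 mm across the rim, 40 mm across the foot, 20 mm high, with clear cut stones fixed in it, about 0.1 kg; stands on the floor of one of the two open drawers. Origin: centre of its underside; z up.
- loupe: Loose folded steel loupe, a block 28 x 40 x 18 mm; lies on the floor of the other drawer. Origin: centre of its underside.
- weight: Loose brass weight with a knob, 34 mm diameter, 46 mm high, standing on the cabinet's top near the back. Origin: centre of its underside. To be left alone.
- oil_bottle: Loose amber bottle, 44 mm diameter, 110 mm high, on the bench to the left of the cabinet. Origin: centre of its underside. To be left alone.
- tool_cup: Loose aluminium cup, 56 mm diameter, 70 mm high, with thin tools standing out of it to 125 mm, on the bench to the right of the cabinet. Origin: centre of its underside. To be left alone.
Not all that is in view belongs to the job. Several things have the shape of the stone_dish; the one meant has the colours described above.

How it is judged:
By the outcome, as a careful person would: the job done as asked, in the order asked, and still so for the second after the job is handed in, with the robot touching nothing.
It also fails if it takes over 48 s, if anything falls off the work surface, if the arm or the gripper's body presses on something with over 40 N, if the wrist force passes 120 N, or if a joint passes its speed limit or range.

## Working session

There is one attempt and no reset: what is moved stays moved. The work goes in short steps, Python scripts to look and compute and a shell command to move; the robot and the scene stay as the last step left them, time stands still between calls to the robot, and variables do not carry over. Pictures are saved under pics/ and viewed, about 8 in all and at most 12, crops included, and the job is handed in when it is done.

```bash
mkdir -p pics
cat > h.py <<'E'
import numpy as np,cv2
from cell import state,read_camera
def snap(n,f):
    c=read_camera(n); cv2.imwrite('pics/'+f,c['img'][:,:,::-1]); np.savez('pics/'+f[:-4]+'.npz',**{k:c[k] for k in('fx','fy','cx','cy','T')}); return c
def px(f,u,v,z):
    c=np.load('pics/'+f+'.npz');T=c['T'];d=T[:3,:3]@np.array([(u-c['cx'])/c['fx'],(v-c['cy'])/c['fy'],1]);o=T[:3,3]
    return o+d*(z-o[2])/d[2]
E
python3 -c "
from h import *
print(snap('top','top1.png')['T'].round(2));snap('scene','scene1.png');print(state())"
```

```text
[[ 3.00000e-02 -1.00000e+00  8.00000e-02  5.00670e+02]
 [-1.00000e+00 -3.00000e-02 -1.00000e-02  3.85700e+01]
 [ 1.00000e-02 -8.00000e-02 -1.00000e+00  1.06282e+03]
 [ 0.00000e+00  0.00000e+00  0.00000e+00  1.00000e+00]]
{'t': 0.1, 'joints': array([-1.37559863e+00,  4.91491498e-01,  1.55937999e+00,  1.08648650e-05,
        1.09166955e+00, -1.05552291e-01]), 'qvel': array([-0.00074361, -0.00238031, -0.00124874, -0.00050001, -0.00035364,
       -0.00101919]), 'tau': array([ 3.75919364e-03, -6.13623405e+01, -2.58606219e+01,  6.94402051e-02,
        4.70024336e-02, -3.53914606e-05]), 'eef_pos': array([ 185.16358967, -596.74386265,  228.12793753]), 'tcp_rot': array([-3.14148315e+00,  9.42098521e-04, -1.27005130e+00]), 'ft_force': array([ 0.09467084, -0.72960723, -0.63703559]), 'moment': array([ 0.00040195, -0.02026842,  0.00462676]), 'opening': 0.9998731028640855}
```

View pics/top1.png

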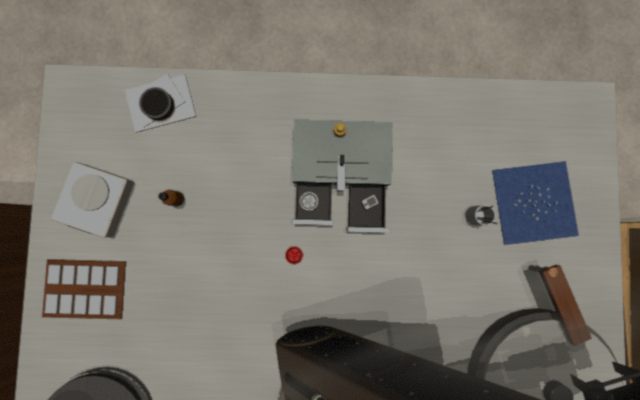

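View pics/scene1.png

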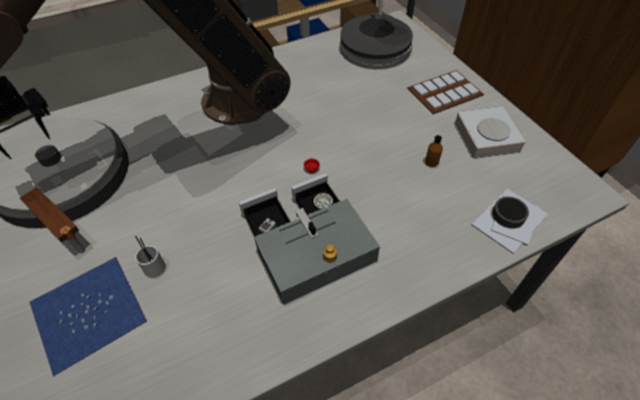

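The top view shows the dish of stones at (309,201) in the left (+y) drawer and the loupe at (371,202) in the right one. The black tab is near (342,159), the brass weight at (340,130), and a red decoy dish at (294,255) in front of the left drawer. I'll enlarge that area.

```bash
python3 -c "
import cv2
i=cv2.imread('pics/top1.png')[110:270,270:410];cv2.imwrite('pics/c1.png',cv2.resize(i*1,None,fx=3.75*1,fy=3.75,interpolation=cv2.INTER_CUBIC))"
```

```text
(no output)
```

View pics/c1.png

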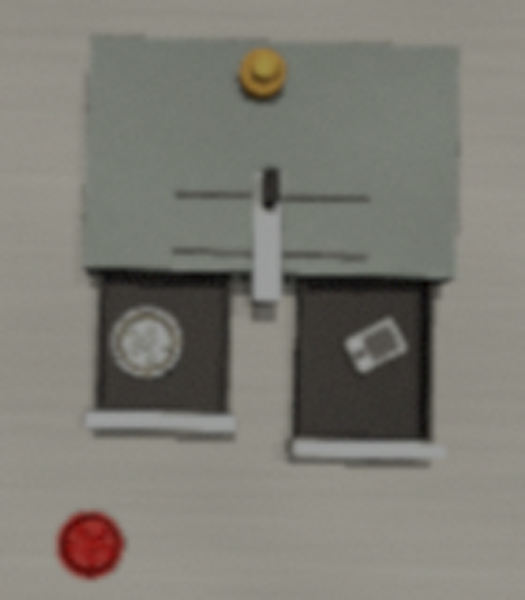

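The crop shows the cabinet top's corners at about (90,36), (460,45), (452,279) and (84,269). The left panel's outer top edge runs (87,427)–(235,433), the tab top is at (270,180), and the red dish is at (91,545).

```bash
python3 -c "
from h import *
P=lambda n,u,v,z:print(n,px('top1',270+u/3.75-.4,110+v/3.75-.4,z).round(1))
for n,u,v,z in [('BL',90,36,75),('BR',460,45,75),('FR',452,279,75),('FL',84,269,75),('LpL',87,427,68),('LpR',235,433,68),('RpL',291,457,68),('RpR',443,461,68),('tab',271,181,110),('tabbase',271,205,81),('weight',262,68,121),('red',91,545,20),('dish',147,342,35),('strip',265,299,81)]:P(n,u,v,z)
P=lambda n,u,v,z:print(n,px('top1',u,v,z).round(1))
P('bottle',170,199,50);P('cup',480,215,70)
"
```

```text
BL [782.5 102.5  75. ]
BR [ 784.3 -167.8   75. ]
FR [ 612.1 -164.2   75. ]
FL [611.6 101.2  75. ]
LpL [498.4  95.6  68. ]
LpR [497.  -10.8  68. ]
RpL [481.  -51.4  68. ]
RpR [ 481.2 -160.8   68. ]
tab [673.3 -29.4 110. ]
tabbase [661.1 -31.9  81. ]
weight [750.4 -20.6 121. ]
red [410.4  92.4  20. ]
dish [562.7  54.9  35. ]
strip [593.1 -29.2  81. ]
bottle [555.8 435.6  50. ]
cup [ 535.5 -410.1   70. ]
```

```bash
python3 -m handwheel '[{"hand":0,"x":0.27,"y":0.2,"z":0,"spin":-3.44},{"hand":0,"x":0.27,"y":0.2,"z":0,"spin":-3.44},{"hand":0,"x":0.27,"y":0.2,"z":0,"spin":-3.44},{"hand":0,"x":0.27,"y":0.2,"z":0,"spin":-3.44},{"hand":0,"x":0.27,"y":0.2,"z":0,"spin":-3.44},{"hand":0,"x":0.27,"y":0.2,"z":0,"spin":-3.44},{"hand":0,"x":0.27,"y":0.2,"z":0,"spin":-3.44},{"hand":0,"x":0.27,"y":0.2,"z":0,"spin":-3.44},{"hand":0,"x":0.27,"y":0.64,"z":0,"spin":-3.44},{"hand":0,"x":0.27,"y":0.64,"z":0,"spin":-3.44},{"hand":0,"x":0.27,"y":0.64,"z":0,"spin":-3.44},{"hand":0,"x":0.27,"y":0.64,"z":0,"spin":-3.44},{"hand":0,"x":0.27,"y":0.64,"z":0,"spin":-3.44},{"hand":0,"x":0.27,"y":0.64,"z":0,"spin":-3.44},{"hand":0,"x":0.27,"y":0.64,"z":0,"spin":-3.44},{"hand":0,"x":0.27,"y":0.64,"z":0,"spin":-3.44},{"hand":0,"x":0.27,"y":0.64,"z":0,"spin":-3.44},{"hand":0,"x":0.27,"y":0.64,"z":0,"spin":-3.44},{"hand":0,"x":0.27,"y":0.64,"z":0,"spin":-3.44},{"hand":0,"x":0.27,"y":0.64,"z":0,"spin":-3.44}]'
python3 -c "
from h import *
snap('wrist','w1.png');print(state())"
```

```text
t: 1.77
eef_pos: [454.6, 46.8, 228.7]
tcp_rot: [3.141, 0.001, -1.566]
ft_force: [0.3, -1.1, -0.1]
opening: 0.002
{'t': 1.8167, 'joints': array([-4.59848462e-02,  2.53148686e-01,  1.95220431e+00, -3.17542470e-05,
        9.36543275e-01,  1.52033897e+00]), 'qvel': array([-0.06270255,  0.00384914, -0.00016415, -0.00722744, -0.00276964,
       -0.03609801]), 'tau': array([  2.41636142, -42.12337017, -22.96877325,   0.19067366,
        -0.05236788,   0.56182019]), 'eef_pos': array([454.88065444,  45.03076132, 228.57272368]), 'tcp_rot': array([ 3.14128813e+00, -1.02269926e-05, -1.56630500e+00]), 'ft_force': array([-0.97345626, -0.68989435,  0.34731012]), 'moment': array([ 0.02968899, -0.0026222 ,  0.00470419]), 'opening': 0.005329465358266497}
```

View pics/w1.png

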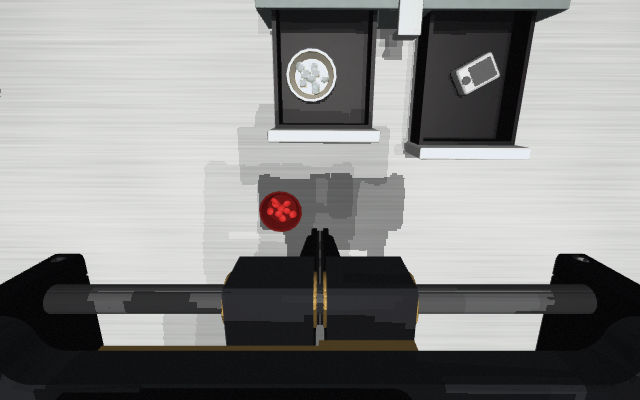

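The wrist view shows the stone dish at (311,75) in the left drawer, with that panel's outer edge from (268,141) to (380,140). The red dish at (280,211) is clear of the fingers at (320,235). The cabinet's front edge runs (257,9)–(570,9).

```bash
python3 -c "
from h import *
for n,u,v,z in [('LpL',268,141,68),('LpR',380,140,68),('RpL',420,158,68),('RpR',530,158,68),('FL',257,8,75),('FR',570,9,75),('strip',411,35,81),('red',280,211,20),('dish',311,75,35)]:print(n,px('w1',u,v,z).round(1))"
```

```text
LpL [499.5  97.8  68. ]
LpR [501.  -11.4  68. ]
RpL [483.6 -52.   68. ]
RpR [ 484.1 -160.8   68. ]
FL [613.  101.7  75. ]
FR [ 613.4 -166.6   75. ]
strip [591.5 -30.5  81. ]
red [411.8  94.5  20. ]
dish [563.   56.6  35. ]
```

```bash
python3 -m handwheel '[{"hand":0,"x":0.01,"y":0,"z":-0.04,"spin":0},{"hand":0,"x":0.01,"y":0,"z":-0.08,"spin":0},{"hand":0,"x":0.01,"y":0,"z":-0.12,"spin":0},{"hand":0,"x":0.01,"y":0,"z":-0.15,"spin":0},{"hand":0,"x":0.01,"y":0,"z":-0.173,"spin":0},{"hand":0,"x":0.01,"y":0,"z":-0.173,"spin":0},{"hand":0,"x":0.016,"y":0,"z":-0.173,"spin":0},{"hand":0,"x":0.020,"y":0,"z":-0.173,"spin":0},{"hand":0,"x":0.024,"y":0,"z":-0.173,"spin":0},{"hand":0,"x":0.028,"y":0,"z":-0.173,"spin":0},{"hand":0,"x":0.032,"y":0,"z":-0.173,"spin":0},{"hand":0,"x":0.036,"y":0,"z":-0.173,"spin":0},{"hand":0,"x":0.040,"y":0,"z":-0.173,"spin":0},{"hand":0,"x":0.044,"y":0,"z":-0.173,"spin":0},{"hand":0,"x":0.048,"y":0,"z":-0.173,"spin":0},{"hand":0,"x":0.052,"y":0,"z":-0.173,"spin":0},{"hand":0,"x":0.056,"y":0,"z":-0.173,"spin":0},{"hand":0,"x":0.060,"y":0,"z":-0.173,"spin":0}]'
```

```text
t: 3.32
eef_pos: [515.6, 43.1, 55.6]
tcp_rot: [3.141, -0.0, -1.57]
ft_force: [-2.0, -0.6, 1.2]
opening: 0.005
```

```bash
python3 -m handwheel '[{"hand":0,"x":0.003},{"hand":0,"x":0.0065},{"hand":0,"x":0.010},{"hand":0,"x":0.0135},{"hand":0,"x":0.017},{"hand":0,"x":0.0205},{"hand":0,"x":0.024},{"hand":0,"x":0.0275},{"hand":0,"x":0.031},{"hand":0,"x":0.0345},{"hand":0,"x":0.038},{"hand":0,"x":0.0415},{"hand":0,"x":0.045},{"hand":0,"x":0.0485},{"hand":0,"x":0.052},{"hand":0,"x":0.055},{"hand":0,"x":0.058},{"hand":0,"x":0.061},{"hand":0,"x":0.063},{"hand":0,"x":0.064}]'
python3 -c "
from h import *
snap('wrist','w2.png')"
```

```text
invalid input
```

View pics/w2.png

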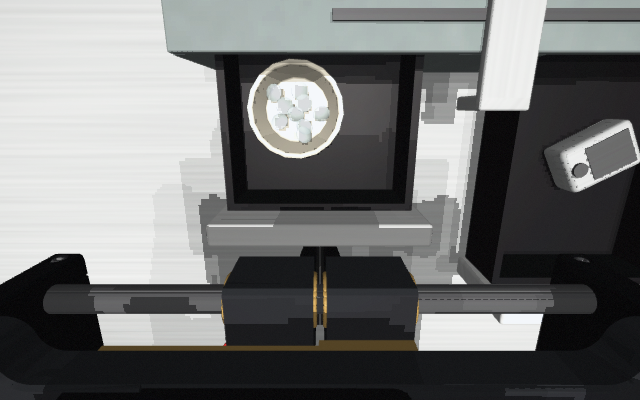

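The last call was refused because every row needs all its keys, so nothing moved. The wrist view shows the fingers at (320,250) centred on the left panel, with the dish upright at (295,108).

```bash
python3 -m handwheel '[{"hand":0,"x":0.003,"y":0,"z":0,"spin":0},{"hand":0,"x":0.0065,"y":0,"z":0,"spin":0},{"hand":0,"x":0.010,"y":0,"z":0,"spin":0},{"hand":0,"x":0.0135,"y":0,"z":0,"spin":0},{"hand":0,"x":0.017,"y":0,"z":0,"spin":0},{"hand":0,"x":0.0205,"y":0,"z":0,"spin":0},{"hand":0,"x":0.024,"y":0,"z":0,"spin":0},{"hand":0,"x":0.0275,"y":0,"z":0,"spin":0},{"hand":0,"x":0.031,"y":0,"z":0,"spin":0},{"hand":0,"x":0.0345,"y":0,"z":0,"spin":0},{"hand":0,"x":0.038,"y":0,"z":0,"spin":0},{"hand":0,"x":0.0415,"y":0,"z":0,"spin":0},{"hand":0,"x":0.045,"y":0,"z":0,"spin":0},{"hand":0,"x":0.0485,"y":0,"z":0,"spin":0},{"hand":0,"x":0.052,"y":0,"z":0,"spin":0},{"hand":0,"x":0.055,"y":0,"z":0,"spin":0},{"hand":0,"x":0.058,"y":0,"z":0,"spin":0},{"hand":0,"x":0.061,"y":0,"z":0,"spin":0},{"hand":0,"x":0.063,"y":0,"z":0,"spin":0},{"hand":0,"x":0.064,"y":0,"z":0,"spin":0}]'
```

```text
t: 5.03
eef_pos: [579.5, 43.0, 55.7]
tcp_rot: [-3.141, -0.0, -1.57]
ft_force: [-2.2, 1.0, 0.8]
opening: 0.003
```

Not at the stop yet, so I'll creep in 1 mm steps and watch the force.

```bash
python3 -m handwheel '[{"hand":0,"x":0.001,"y":0,"z":0,"spin":0},{"hand":0,"x":0.002,"y":0,"z":0,"spin":0},{"hand":0,"x":0.003,"y":0,"z":0,"spin":0},{"hand":0,"x":0.004,"y":0,"z":0,"spin":0},{"hand":0,"x":0.005,"y":0,"z":0,"spin":0},{"hand":0,"x":0.006,"y":0,"z":0,"spin":0},{"hand":0,"x":0.007,"y":0,"z":0,"spin":0}]'
python3 -m handwheel '[{"hand":0,"x":0.001,"y":0,"z":0,"spin":0},{"hand":0,"x":0.002,"y":0,"z":0,"spin":0}]'
```

```text
t: 5.62
eef_pos: [586.3, 43.1, 55.7]
tcp_rot: [-3.141, -0.0, -1.57]
ft_force: [-1.0, -0.4, -1.5]
opening: 0.004
t: 5.78
eef_pos: [588.3, 43.0, 55.7]
tcp_rot: [3.142, -0.0, -1.57]
ft_force: [-1.4, -0.4, 0.4]
opening: 0.005
```

```bash
for i in 1; do python3 -m handwheel '[{"hand":0,"x":0.0007,"y":0,"z":0,"spin":0},{"hand":0,"x":0.0014,"y":0,"z":0,"spin":0}]'
python3 -m handwheel '[{"hand":0,"x":0.0005,"y":0,"z":0,"spin":0},{"hand":0,"x":0.001,"y":0,"z":0,"spin":0}]'
python3 -m handwheel '[{"hand":0,"x":0.0005,"y":0,"z":0,"spin":0},{"hand":0,"x":0.001,"y":0,"z":0,"spin":0}]'; done
```

```text
t: 5.95
eef_pos: [589.7, 43.1, 55.7]
tcp_rot: [-3.142, -0.0, -1.57]
ft_force: [-0.9, -0.9, 1.4]
opening: 0.003
t: 6.12
eef_pos: [590.3, 43.1, 55.7]
tcp_rot: [3.141, -0.0, -1.57]
ft_force: [-5.0, -1.0, 3.5]
opening: 0.007
t: 6.28
eef_pos: [590.3, 43.1, 55.7]
tcp_rot: [3.138, -0.0, -1.57]
ft_force: [-11.3, -0.2, 7.9]
opening: 0.002
```

The stop was reached at TCP x = 590.3, where the force rose to 11 N. Next I back off, rise, and go above the right side of the tab.

```bash
python3 -m handwheel '[{"hand":0,"x":-0.01,"y":0,"z":0,"spin":0},{"hand":0,"x":-0.03,"y":0,"z":0,"spin":0},{"hand":0,"x":-0.03,"y":0,"z":0.03,"spin":0},{"hand":0,"x":-0.03,"y":0,"z":0.07,"spin":0},{"hand":0,"x":-0.03,"y":0,"z":0.11,"spin":0},{"hand":0,"x":-0.03,"y":0,"z":0.145,"spin":0},{"hand":0,"x":-0.03,"y":-0.04,"z":0.145,"spin":0},{"hand":0,"x":-0.03,"y":-0.08,"z":0.145,"spin":0},{"hand":0,"x":-0.03,"y":-0.116,"z":0.145,"spin":0},{"hand":0,"x":-0.03,"y":-0.116,"z":0.145,"spin":0},{"hand":0,"x":-0.03,"y":-0.116,"z":0.145,"spin":0}]'
python3 -c "
from h import *
snap('wrist','w3.png')"
```

```text
t: 7.2
eef_pos: [561.8, -74.7, 200.8]
tcp_rot: [-3.141, -0.0, -1.573]
ft_force: [0.1, 0.5, 0.5]
opening: 0.002
```

View pics/w3.png

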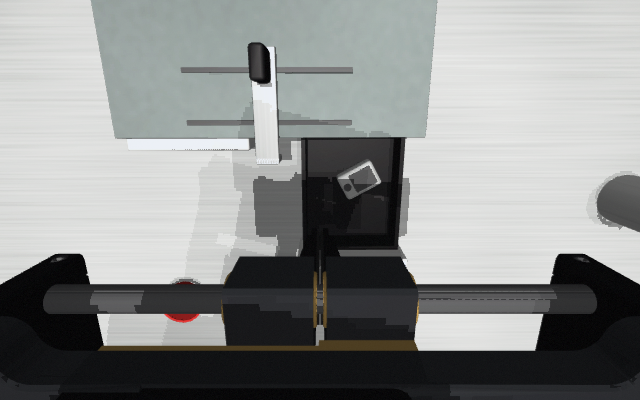

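The left drawer is shut, with its panel at (127–250,144) against the cabinet front. The loupe at (358,178) is undisturbed, and the tab top is at about (256,61).

```bash
python3 -c "
from h import *
for n,u,v,z in [('tabtop',256,61,110),('tabtopL',248,61,110),('tabR base',271,80,81),('stripfront',267,163,81),('LpL',127,150,68),('LpR',250,150,68),('front',300,138,75)]:print(n,px('w3',u,v,z).round(1))"
```

```text
tabtop [670.7 -29.3 110. ]
tabtopL [670.7 -23.6 110. ]
tabR base [660.1 -35.3  81. ]
stripfront [592.5 -28.8  81. ]
LpL [602.4  98.3  68. ]
LpR [602.1 -12.   68. ]
front [613.3 -57.4  75. ]
```

```bash
python3 -m handwheel '[{"hand":0,"x":0.04,"y":0,"z":0,"spin":0},{"hand":0,"x":0.08,"y":0,"z":0,"spin":0},{"hand":0,"x":0.108,"y":0,"z":0,"spin":0},{"hand":0,"x":0.108,"y":0,"z":0,"spin":0},{"hand":0,"x":0.108,"y":0,"z":-0.035,"spin":0},{"hand":0,"x":0.108,"y":0,"z":-0.07,"spin":0},{"hand":0,"x":0.108,"y":0,"z":-0.09,"spin":0},{"hand":0,"x":0.108,"y":0,"z":-0.098,"spin":0},{"hand":0,"x":0.108,"y":0,"z":-0.098,"spin":0},{"hand":0,"x":0.108,"y":0.01,"z":-0.098,"spin":0},{"hand":0,"x":0.108,"y":0.02,"z":-0.098,"spin":0},{"hand":0,"x":0.108,"y":0.024,"z":-0.098,"spin":0},{"hand":0,"x":0.108,"y":0.028,"z":-0.098,"spin":0},{"hand":0,"x":0.108,"y":0.032,"z":-0.098,"spin":0},{"hand":0,"x":0.108,"y":0.036,"z":-0.098,"spin":0},{"hand":0,"x":0.108,"y":0.040,"z":-0.098,"spin":0}]'
```

```text
t: 8.58
eef_pos: [669.8, -32.8, 103.2]
tcp_rot: [-3.141, -0.0, -1.57]
ft_force: [0.3, -2.1, 1.6]
opening: 0.009
```

```bash
python3 -m handwheel '[{"hand":0,"x":0,"y":0.003,"z":0,"spin":0},{"hand":0,"x":0,"y":0.006,"z":0,"spin":0},{"hand":0,"x":0,"y":0.009,"z":0,"spin":0},{"hand":0,"x":0,"y":0.012,"z":0,"spin":0},{"hand":0,"x":0,"y":0.015,"z":0,"spin":0},{"hand":0,"x":0,"y":0.018,"z":0,"spin":0},{"hand":0,"x":0,"y":0.020,"z":0,"spin":0},{"hand":0,"x":0,"y":0.021,"z":0,"spin":0},{"hand":0,"x":0,"y":0.022,"z":0,"spin":0}]'
python3 -m handwheel '[{"hand":0,"x":0,"y":0.001,"z":0,"spin":0},{"hand":0,"x":0,"y":0.002,"z":0,"spin":0}]'
python3 -m handwheel '[{"hand":0,"x":0,"y":0.001,"z":0,"spin":0},{"hand":0,"x":0,"y":0.002,"z":0,"spin":0}]'
```

```text
t: 9.33
eef_pos: [669.6, -10.8, 102.7]
tcp_rot: [3.142, -0.0, -1.57]
ft_force: [0.8, -2.4, 1.5]
opening: 0.002
t: 9.5
eef_pos: [669.6, -8.9, 102.6]
tcp_rot: [3.142, -0.0, -1.57]
ft_force: [1.0, -1.5, 1.7]
opening: -0.001
t: 9.67
eef_pos: [669.6, -6.9, 102.7]
tcp_rot: [3.142, -0.0, -1.57]
ft_force: [0.5, -1.7, 0.4]
opening: 0.006
```

```bash
python3 -m handwheel '[{"hand":0,"x":0,"y":0.0005,"z":0,"spin":0},{"hand":0,"x":0,"y":0.001,"z":0,"spin":0}]'
python3 -m handwheel '[{"hand":0,"x":0,"y":0.0005,"z":0,"spin":0},{"hand":0,"x":0,"y":0.001,"z":0,"spin":0}]'
python3 -m handwheel '[{"hand":0,"x":0,"y":0.0005,"z":0,"spin":0},{"hand":0,"x":0,"y":0.001,"z":0,"spin":0}]'
```

```text
t: 9.83
eef_pos: [669.6, -5.9, 102.7]
tcp_rot: [-3.142, -0.0, -1.57]
ft_force: [-0.4, -1.8, 1.2]
opening: 0.005
t: 10.0
eef_pos: [669.6, -4.9, 102.6]
tcp_rot: [3.142, -0.0, -1.57]
ft_force: [0.6, -1.3, 1.1]
opening: 0.005
t: 10.17
eef_pos: [669.6, -3.9, 102.7]
tcp_rot: [-3.142, -0.0, -1.57]
ft_force: [0.6, -1.4, 2.0]
opening: 0.004
```

```bash
python3 -m handwheel '[{"hand":0,"x":0,"y":0.0005,"z":0,"spin":0},{"hand":0,"x":0,"y":0.001,"z":0,"spin":0}]'
python3 -m handwheel '[{"hand":0,"x":0,"y":0.0005,"z":0,"spin":0},{"hand":0,"x":0,"y":0.001,"z":0,"spin":0}]'
python3 -m handwheel '[{"hand":0,"x":0,"y":0.0005,"z":0,"spin":0},{"hand":0,"x":0,"y":0.001,"z":0,"spin":0}]'
```

```text
t: 10.33
eef_pos: [669.6, -2.9, 102.6]
tcp_rot: [3.142, -0.0, -1.57]
ft_force: [1.3, -0.9, 0.8]
opening: 0.006
t: 10.5
eef_pos: [669.6, -1.9, 102.7]
tcp_rot: [-3.142, -0.0, -1.57]
ft_force: [0.1, -2.3, -0.1]
opening: 0.001
t: 10.67
eef_pos: [669.6, -0.9, 102.7]
tcp_rot: [3.142, -0.0, -1.57]
ft_force: [-0.2, -1.9, -0.0]
opening: 0.007
```

```bash
python3 -m handwheel '[{"hand":0,"x":0,"y":0.0005,"z":0,"spin":0},{"hand":0,"x":0,"y":0.001,"z":0,"spin":0}]'
python3 -m handwheel '[{"hand":0,"x":0,"y":0.0005,"z":0,"spin":0},{"hand":0,"x":0,"y":0.001,"z":0,"spin":0}]'
python3 -m handwheel '[{"hand":0,"x":0,"y":0.0005,"z":0,"spin":0},{"hand":0,"x":0,"y":0.001,"z":0,"spin":0}]'
python3 -c "
from h import *
snap('wrist','w4.png')"
```

```text
t: 10.83
eef_pos: [669.6, -0.6, 102.7]
tcp_rot: [-3.142, -0.001, -1.57]
ft_force: [0.2, -8.3, 0.6]
opening: 0.002
t: 11.0
eef_pos: [669.6, -0.4, 102.7]
tcp_rot: [-3.142, -0.002, -1.57]
ft_force: [0.5, -13.7, 1.2]
opening: 0.007
t: 11.17
eef_pos: [669.7, -0.3, 102.7]
tcp_rot: [-3.142, -0.003, -1.57]
ft_force: [0.5, -18.9, 1.0]
opening: 0.004
```

View pics/w4.png

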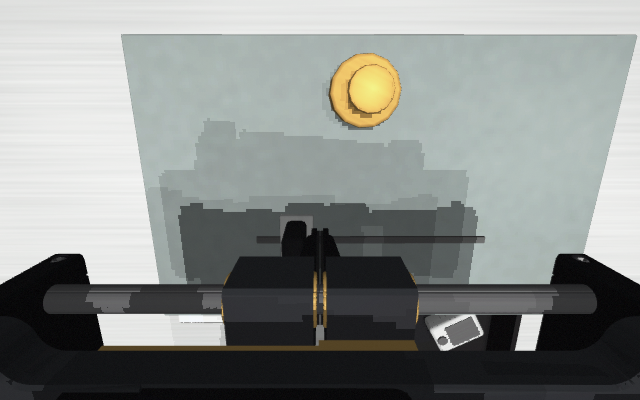

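The slide hit its stop at TCP y of about -0.6, where the force rose to 19 N. The tab at (294,235) is against the fingers, and the weight at (366,90) is upright and untouched. I'll back off, rise, move aside and check.

```bash
python3 -m handwheel '[{"hand":0,"x":0,"y":-0.008,"z":0,"spin":0},{"hand":0,"x":0,"y":-0.025,"z":0,"spin":0},{"hand":0,"x":0,"y":-0.025,"z":0.03,"spin":0},{"hand":0,"x":0,"y":-0.025,"z":0.07,"spin":0},{"hand":0,"x":0,"y":-0.025,"z":0.11,"spin":0},{"hand":0,"x":-0.04,"y":-0.025,"z":0.12,"spin":0},{"hand":0,"x":-0.08,"y":-0.025,"z":0.12,"spin":0},{"hand":0,"x":-0.12,"y":-0.025,"z":0.12,"spin":0},{"hand":0,"x":-0.16,"y":-0.025,"z":0.12,"spin":0},{"hand":0,"x":-0.18,"y":-0.025,"z":0.12,"spin":0},{"hand":0,"x":-0.18,"y":-0.025,"z":0.12,"spin":0},{"hand":0,"x":-0.18,"y":-0.025,"z":0.12,"spin":0}]'
python3 -c "
from h import *
snap('wrist','w5.png')"
```

```text
t: 12.22
eef_pos: [489.3, -22.8, 223.2]
tcp_rot: [-3.141, 0.0, -1.57]
ft_force: [0.3, -0.4, 0.3]
opening: 0.003
```

View pics/w5.png

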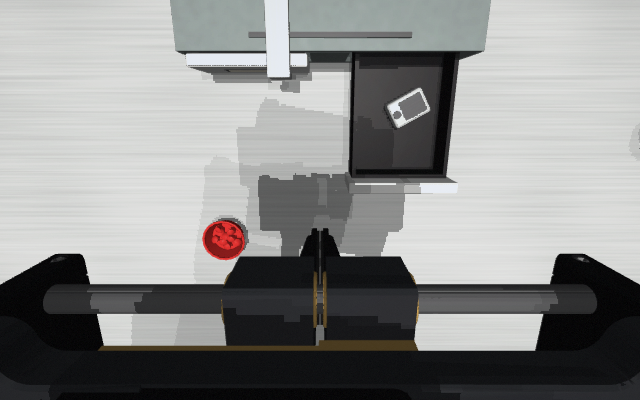

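The tongue at (278,78) is now in front of the shut left panel at (187–307,60), and the right drawer stands open with the loupe at (408,107). I'll check those positions in numbers.

```bash
python3 -c "
from h import *
for n,u,v,z in [('strip',278,77,81),('LpL',186,66,68),('LpR',307,66,68),('RpL',350,190,68),('RpR',458,190,68),('red',225,240,20)]:print(n,px('w5',u,v,z).round(1))"
```

```text
strip [591.6  13.9  81. ]
LpL [602.   98.1  68. ]
LpR [602. -11.  68.]
RpL [486.6 -52.9  68. ]
RpR [ 486.7 -160.9   68. ]
red [411.7  92.   20. ]
```

```bash
python3 -c "
from cell import job_done
print(job_done())"
```

```text
the job is handed in; nothing more can be done
None
```

The stones are locked away. I pushed the left drawer, the one with the dish of stones, shut with closed fingertips, then pushed the black tab to the left stop. I handed the job in at about 12 s with the arm clear.

- **Left drawer:** it stopped firmly at 11 N, and its front face measures x ≈ 602 mm against about 601 mm expected when shut. The dish was upright in the last view of it, part-way through the push; it is now hidden inside the cabinet.
- **Locking slide:** it stopped firmly at 19 N. It measures about +45 mm from the middle, so the tongue is in front of the left panel.
- **Right drawer:** the loupe is undisturbed. The front face read 2.5 mm further in than at the start (486.6 against 484 mm). I put that down to reading the picture, since nothing touched the drawer.
- **Things around:** the weight and the red dish are where they were. The oil bottle and tool cup were not measured again, but the arm stayed well clear of them.

One move call was refused for missing keys; nothing moved, and I resent it in full.

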